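Set the tilting drill table and hold it at the marked angle

TASK

Set up the tilting drill table: with its plate lying flat, slide the wooden fence along the plate towards the hinge, all the way up against the two steel stop blocks. Then lift the plate by the bar on its free edge until its pointer lines up with the brass dog on the protractor, and finish holding the bar there, keeping the plate still on the mark, so that I can tighten the lock knob. Move the plate gently, never letting it drop, and leave the pencil, pliers, tape measure and wood offcut lying where they are.

Things in the scene. Friction and masses are not known exactly. Their poses are not given: they have to be found in the camera images.
- table_base: fixed grey cast base, 190 x 235 mm, 12 mm thick, of the tilting table; origin on the bench in its middle, z up. An upright steel protractor stands at x = -103 mm, on the robot's side: 6 mm thick, from 95 to 143 mm from the hinge line, up to 57 degrees. The tilting plate is aluminium, 170 mm wide (x), 12 mm thick, and runs from 13 to 199 mm from the hinge line
- hinge (a point): middle of the plate's hinge line, 65 mm above the bench, at the plate's right-hand edge (seen from the robot). Axes fixed with the base: x along the hinge line, away from the robot; y level, from the hinge towards the plate's free edge (to the left); z up. The hinge line lies in the plate's middle plane
- tilt_plate: the hinged plate. Origin in the middle of the hinge line; x along the hinge, y along the plate from the hinge to the free edge, z out of its top. Its angle is that of its y above level: 0 lying flat (it rests on two pads), at most 0.92 rad. The hinge runs freely: the plate (about 0.8 kg with fence and bar, 2.5 to 5 N at the bar) falls flat if let go
- bar_middle (a point): middle of the lifting bar: round steel, 12 mm thick, parallel to the hinge line, 245 mm from it and 46 mm out from the plate's free edge; free all round from x = -48 to +48 mm, where two legs join it to the plate. The point lies on the bar's centre line, 65 mm above the bench when the plate is flat, and moves on a circle of radius 245 mm about the hinge line. Axes as tilt_plate's
- fence (a joint): travel of the fence along the plate in m: 0 = farthest from the hinge, 0.085 = hard against the two stop blocks near the hinge. It slides stiffly (about 2 N) and stays where it is left
- fence_middle (a point): centre of the fence, a wooden bar across the plate: 158 mm (x), 18 mm thick (y, the way it slides), 34 mm tall; foot 71 mm and top 105 mm above the bench while the plate is flat. Wing nuts, 15 mm tall, stand on its top at x = -44 and +44 mm; between them it is free to grasp. Axes turn with the plate; it slides towards -y; at the stops its centre is 49 mm from the hinge line
- pointer_tip (a point): tip of the plate's dark steel pointer, on the robot's side of the protractor, 136 mm from the hinge line; it turns with the plate. It is y of this point that points from the hinge line through the tip
- dog_tip (a point): tip of the brass dog, a small block (13 x 16 x 13 mm with a thumb screw) locked on the rim of the protractor at the wanted angle, 137 mm from the hinge line. Its y points from the hinge line through the tip; the pointer is on the mark when both y axes agree
- angle_dog (a joint): angle above level, in rad, at which the brass dog is locked: the plate is on the mark when its own angle has this value. Between 0.35 and 0.70 (20 to 40 degrees); the dog is locked and does not move
- pencil: red pencil, 166 x 8 mm, lying on the bench on the robot's side of the table; origin in its middle, on the bench. Leave it
- pliers: blue-handled needle-nose pliers, 160 x 44 x 14 mm, lying to the left of the table beyond the lifting bar; origin in the middle, on the bench. Leave them
- workpiece: pine offcut, 42 x 80 x 36 mm, lying on the bench to the right of the tape measure; origin in the middle of its underside. Leave it
- tape: orange tape measure, 32 x 93 x 64 mm, standing to the right of the table beyond the hinge; origin in the middle of its underside. Leave it

How it is judged:
On the way:
1. with the plate flat, the fence is against its stops (value of joint fence above 0.082 m and height (world z) of bar_middle below 0.08 m), for 0.2 s.
At the end, for the whole second after the job is handed in: the plate's pointer is within 0.05 rad (about 3 degrees) of the brass dog, the plate is raised and still, the fingers hold it at the bar (over 1 N, grasp within 60 mm of the bar's middle), and the fence is still within 5 mm of its stops (angle between the y axis of pointer_tip and the y axis of dog_tip, either way round below 0.05 rad and height (world z) of bar_middle above 0.125 m and angular speed of tilt_plate below 0.05 rad/s and contact force between tilt_plate and the fingers above 1 N and distance between the grasp point and bar_middle below 0.06 m and value of joint fence above 0.08 m); the arm keeps its last pose, push and grip.
It fails at once if the plate dropped or was flung (turned faster than 1.5 rad/s) (angular speed of tilt_plate above 1.5 rad/s).
It fails at once if a thing lying around was moved by more than 30 mm (distance of any of pencil, pliers, workpiece, tape from where it was at the start of the episode above 0.03 m).
It also fails if it takes over 40 s, if anything falls off the work surface, if the arm or the gripper's body presses on something with over 40 N, if the wrist force passes 120 N, or if a joint passes its speed limit or range.

ROBOT

A 7-joint arm with a two-finger parallel gripper is mounted at the origin on a cart in front of the work surface, level with it; the furniture and walls round the work are solid. World frame = base frame: x ahead of the robot, y to its left, z up, the work surface at z = 0. Lengths are in m, angles in rad, forces in N, time in s.
With the tool pointing down it reaches from about 0.4 to 0.85 m from the base axis. Payload 4.5 kg.
Tool frame: the origin (TCP) lies on the centre line of the jaws, within the pads' length; the fingertips stand 14 mm ahead of it and the grasp point (between the pads) lies 5 mm behind it (r.tcp_to_tips is the z of the fingertips in the tool frame, in m); z points along the fingers, y is the direction in which the jaws open and shut (so a half turn about z gives the same grasp; the last joint's range is limited). The gripper opens to 88 mm and grips with 3 to 60 N. Pads are 18 mm wide; open, the fingers measure 123 mm over their backs; the gripper's body (75 mm by 187 mm) begins 45 mm behind the grasp point.
Start: joints at [-1.215, 0.689, -0.195, 1.565, 0.157, 0.902, -0.215], TCP at [0.198, 0.593, 0.253] pointing down, gripper open.
Joint ranges: [-3.01, 3.01], [-0.46, 2.08], [-1.47, 1.51], [0.13, 2.56], [-1, 4.14], [0.04, 2.09], [-2.66, 2.66]. Speed limits (rad/s): [2.57, 2.57, 3.14, 3.14, 3.14, 3.14, 3.14].

INTERFACE

Orientations are given as a unit quaternion [x, y, z, w].
In Python, from plant import r, viewer gives the robot as it stands.
- The arm moves only by the shell command python3 -m inch 'ROWS' [FORCE]. ROWS is JSON, a list of rows, each a list of 3 entries, a list of its own where there are three numbers: the closure, from 0 (fully open) to 1 (shut), then the shift along the tool's x, y, z in cm, then the turn about the tool's z in degrees. In form: [[fingers, [x, y, z], yaw], ...]. A call has 1 to 20 rows; each row is the pose to reach, as a shift and turn from the pose commanded when the call began, along the tool's axes at that moment; what a row does not reach only later rows make up. A row lasts 1/10 s, in which the tool goes at most 50 mm and 8.59 degrees, less where a joint would pass 70% of its speed; a pose out of reach is approached as far as the arm can. A call with a gripper value outside its range is refused whole. The fingers move at their own pace and stop on an object; FORCE is the grip in N (left out, the last holds). Time passes only in rows, so rows that repeat a pose let the fingers close. It gives the time, the measured TCP pose, the force and the opening at its end, in the units of the state.
- r.get_state(): the state, without advancing time (a new reading comes with each control period).
- viewer.snapshot(name): name is "scene" or "top" or "wrist"; returns the picture (480x640x3 uint8, red, green, blue); there is no depth.
- viewer.camera_params(name): a dict with "intrinsics" (3x3 intrinsics, pixels), "world_to_cam" (4x4, takes a point from world to camera coordinates). Camera axes: x right, y up, looking along -z (the intrinsics and any distortion apply to the point x, -y, -z); pixel columns grow to the right and rows downward; lengths in m; the calibration is good to about 2 mm. A picture is of the moment at which its call begins: read the wrist's pose just before it. camera_params takes no time and is no camera call; for the wrist camera it gives the pose at the moment of the call.
- r.finish_job(): hands the job in, once; it reports no verdict.
Trained networks look in the newest picture that a camera, given by its name, has taken for a name from the list of things; names that differ only in an ending like _2 or _b are one class to them, and where a whole thing is asked for, a point or a joint stands for the part that bears it (a point fixed in the world has none). Each returns a list of dicts, best first, with "p" (0 to 1); they miss things now and then, are a little off and sometimes report something else, mostly with a low value. They report only what shows in the picture. A call takes as long as a camera call.
- viewer.outline_of(camera, name): "pixels" (480x640 bool, what is visible of it) and "bbox" ([left, top, width, height] in pixels, round what is visible of it).
The state is a dict: "clock": time; "q": joint angles; "qd": joint speeds; "joint_torque": joint torques, N m; "tool_pos": TCP position; "eef_rot": TCP orientation; "contact_force": force on the tool from outside, world axes, zero at the start; "moment": the same for the moment, N m; "opening": opening from 0.0 (shut) to 1.0 (fully open).
Only numpy, scipy, OpenCV 4.12 (cv2) and the standard library are available. Lean on these libraries where they do the work, as an engineer would, in place of code of your own. Each camera call takes 0.05 s, during which the arm holds its last target.

## Working session

There is one attempt and no reset: what is moved stays moved. The work goes in short steps, Python scripts to look and compute and a shell command to move; the robot and the scene stay as the last step left them, time stands still between calls to the robot, and variables do not carry over. Pictures are saved under pics/ and viewed, and the job is handed in when it is done.

```bash
ls; mkdir -p pics; python3 - <<'E'
from plant import r, viewer
import cv2, numpy as np
s=r.get_state()
print({k:np.round(v,3).tolist() for k,v in s.items()}, r.tcp_to_tips)
for n in ["scene","top","wrist"]:
    im=viewer.snapshot(n); cv2.imwrite(f"pics/{n}0.png",im[:,:,::-1])
    p=viewer.camera_params(n); print(n,np.round(p["intrinsics"],1).tolist(),np.round(p["world_to_cam"],3).tolist(),[k for k in p])
E
```

```text
pics
{'clock': 0.0, 'q': [-1.215, 0.69, -0.194, 1.566, 0.157, 0.903, -0.215], 'qd': [-0.0, 0.001, 0.001, 0.002, -0.001, 0.001, 0.001], 'joint_torque': [-0.001, -52.756, -1.267, -15.343, -0.053, 0.006, 0.0], 'tool_pos': [0.198, 0.592, 0.252], 'eef_rot': [0.16, 0.987, -0.001, -0.0], 'contact_force': [0.328, -0.316, 0.155], 'moment': [-0.002, 0.022, -0.005], 'opening': 1.0} 0.014
scene [[532.9, 0.0, 328.3], [0.0, 532.9, 242.3], [0.0, 0.0, 1.0]] [[-0.693, -0.721, -0.001, 0.4], [0.543, -0.523, 0.657, -0.262], [-0.474, 0.455, 0.754, -1.405], [0.0, 0.0, 0.0, 1.0]] ['intrinsics', 'world_to_cam']
top [[505.0, 0.0, 323.4], [0.0, 505.0, 238.9], [0.0, 0.0, 1.0]] [[0.023, -1.0, -0.013, 0.091], [0.996, 0.022, 0.088, -0.488], [-0.088, -0.015, 0.996, -1.155], [0.0, 0.0, 0.0, 1.0]] ['intrinsics', 'world_to_cam']
wrist [[410.2, 0.0, 320.3], [0.0, 410.2, 240.3], [0.0, 0.0, 1.0]] [[0.317, 0.949, -0.001, -0.624], [-0.911, 0.304, -0.277, 0.039], [-0.263, 0.089, 0.961, -0.389], [0.0, 0.0, 0.0, 1.0]] ['intrinsics', 'world_to_cam']
```

View pics/scene0.png

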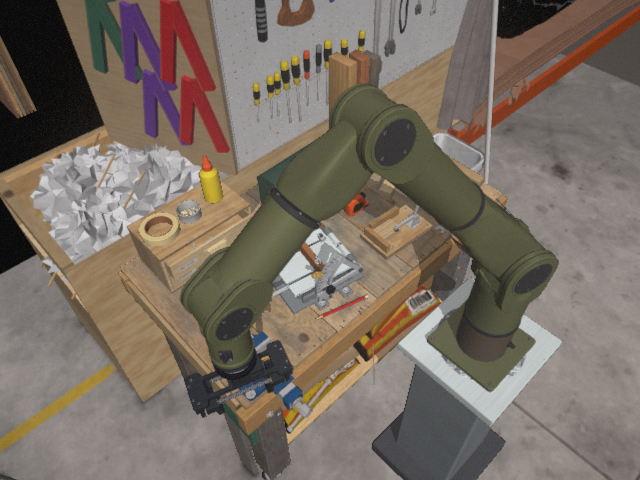

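View pics/top0.png

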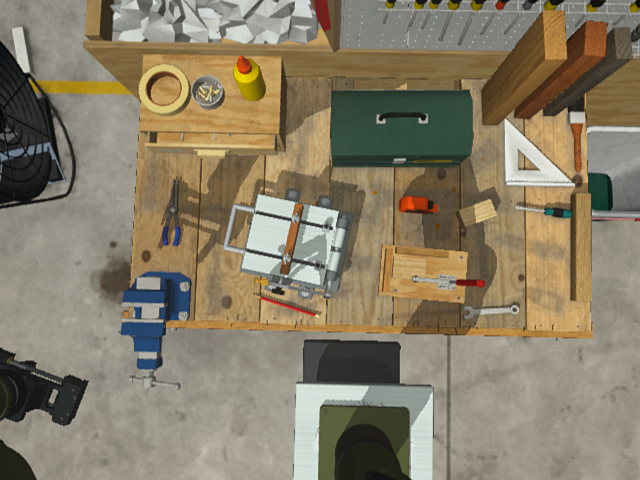

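View pics/wrist0.png

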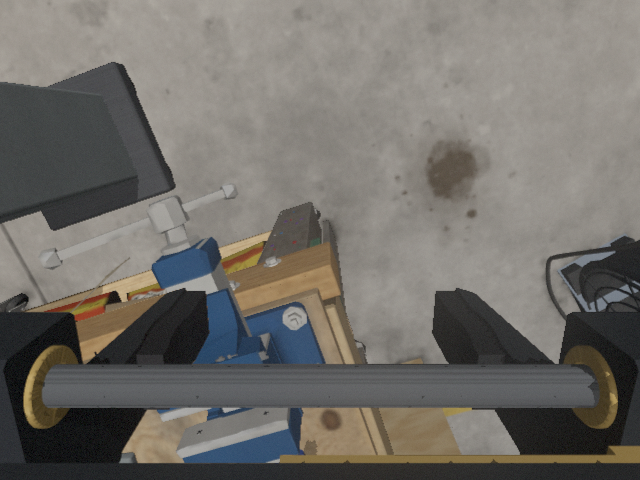

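The scene view shows the table, with the arm partly in front of it. In the top view the lifting bar is at about (238,228), the fence at (291,238) and the hinge on the right at about (340,245). Next I'll measure these.

```bash
cat > h.py <<'E'
import numpy as np, cv2
from plant import r, viewer
def cam(n):
    p=viewer.camera_params(n); return np.array(p["intrinsics"]),np.array(p["world_to_cam"])
def proj(c,P):
    K,T=c; P=np.atleast_2d(P); q=P@T[:3,:3].T+T[:3,3]; q=q*[1,-1,-1]; u=q@K.T; return u[:,:2]/u[:,2:]
def ray(c,uv):
    K,T=c; d=np.linalg.inv(K)@[uv[0],uv[1],1]; d=d*[1,-1,-1]; R=T[:3,:3]; return -R.T@T[:3,3], R.T@d
def onz(c,uv,z):
    o,d=ray(c,uv); return o+d*(z-o[2])/d[2]
def tri(cs,uvs):
    A=np.zeros((3,3));b=np.zeros(3)
    for c,uv in zip(cs,uvs):
        o,d=ray(c,uv); d=d/np.linalg.norm(d); M=np.eye(3)-np.outer(d,d); A+=M;b+=M@o
    X=np.linalg.solve(A,b); return X,[np.round(proj(c,X)[0]-uv,1).tolist() for c,uv in zip(cs,uvs)]
def save(n,name,crop=None,scale=1):
    im=viewer.snapshot(n)[:,:,::-1].copy(); full=im
    if crop: x,y,w,h=crop; im=im[y:y+h,x:x+w]
    if scale!=1: im=cv2.resize(im,None,fx=scale,fy=scale,interpolation=cv2.INTER_CUBIC)
    cv2.imwrite(f"pics/{name}.png",im); return full
E
python3 - <<'E'
from h import *
save("top","top1",(210,170,160,150),4)
c=cam("top")
for n in ["fence","tilt_plate","table_base","angle_dog","pencil","pliers","tape","workpiece"]:
    for d in viewer.outline_of("top",n)[:2]:
        ys,xs=np.nonzero(d["pixels"]); m=(xs.mean(),ys.mean())
        rect=cv2.minAreaRect(np.c_[xs,ys].astype(np.float32))
        z={"fence":.1,"tilt_plate":.07}.get(n,.0)
        print(n,round(d["p"],2),np.round(m,1),d["bbox"],"rect",np.round(rect[0],1),np.round(rect[1],1),round(rect[2],1),"w",onz(c,m,z).round(3), onz(c,rect[0],z).round(3))
save("scene","scene1",(260,190,160,150),4)
for n in ["fence","tilt_plate","angle_dog","table_base"]:
    for d in viewer.outline_of("scene",n)[:2]:
        ys,xs=np.nonzero(d["pixels"]);print("scene",n,round(d["p"],2),xs.mean().round(1),ys.mean().round(1),d["bbox"])
E
```

```text
fence 0.59 [291.8 237.3] [281.7, 205.3, 24.9, 69.4] rect [291.5 238. ] [10.2 72. ] 14.0 w [0.481 0.17  0.1  ] [0.479 0.17  0.1  ]
tilt_plate 0.89 [289.2 239. ] [222.5, 192.5, 122.4, 101.3] rect [282.5 246.1] [117.4  93.6] 11.6 w [0.479 0.178 0.07 ] [0.463 0.192 0.07 ]
table_base 0.83 [293.6 243.1] [222.7, 190.7, 129.8, 106.2] rect [285.9 241. ] [122.7 106.9] 12.2 w [0.476 0.173 0.   ] [0.48  0.191 0.   ]
table_base 0.52 [475.2 213.3] [455.2, 200.6, 41.3, 29.6] rect [475.4 213.2] [18.7 39.1] 70.6 w [ 0.556 -0.257  0.   ] [ 0.557 -0.257  0.   ]
angle_dog 0.65 [261.6 280.5] [257.0, 274.3, 12.8, 9.2] rect [261.  280.6] [14.4  6.4] 7.1 w [0.385 0.246 0.   ] [0.385 0.247 0.   ]
pencil 0.72 [290.8 306.4] [258.4, 299.8, 60.7, 15.4] rect [288.1 305.4] [62.9  3.2] 18.4 w [0.326 0.175 0.   ] [0.329 0.182 0.   ]
pencil 0.43 [288.5 239. ] [222.6, 193.7, 122.6, 98.7] rect [282.3 246.1] [116.4  94.2] 12.8 w [0.485 0.185 0.   ] [0.468 0.2   0.   ]
pliers 0.91 [172.4 214.7] [162.5, 179.2, 18.2, 69.7] rect [171.  212.5] [65. 18.] 90.0 w [0.538 0.465 0.   ] [0.543 0.469 0.   ]
pliers 0.36 [476.  212.8] [453.4, 200.1, 43.2, 26.4] rect [475.9 212.8] [17.9 37.8] 70.0 w [ 0.558 -0.259  0.   ] [ 0.557 -0.259  0.   ]
tape 0.9 [417.  204.8] [400.0, 196.7, 39.3, 18.7] rect [418.5 204.4] [39.3 16.6] 4.8 w [ 0.574 -0.119  0.   ] [ 0.575 -0.122  0.   ]
workpiece 0.94 [475.8 213. ] [454.6, 199.7, 42.0, 26.9] rect [475.7 213.1] [19.8 39.4] 69.1 w [ 0.557 -0.258  0.   ] [ 0.557 -0.258  0.   ]
scene fence 0.73 311.5 263.0 [273.6, 226.1, 77.9, 69.1]
scene fence 0.55 311.3 257.2 [300.0, 240.5, 24.6, 30.7]
scene tilt_plate 0.64 311.6 263.4 [271.4, 228.8, 78.8, 68.0]
scene table_base 0.67 317.7 272.2 [274.8, 227.9, 92.1, 87.2]
scene table_base 0.54 311.2 257.1 [299.0, 238.5, 23.3, 35.8]
```

View pics/top1.png

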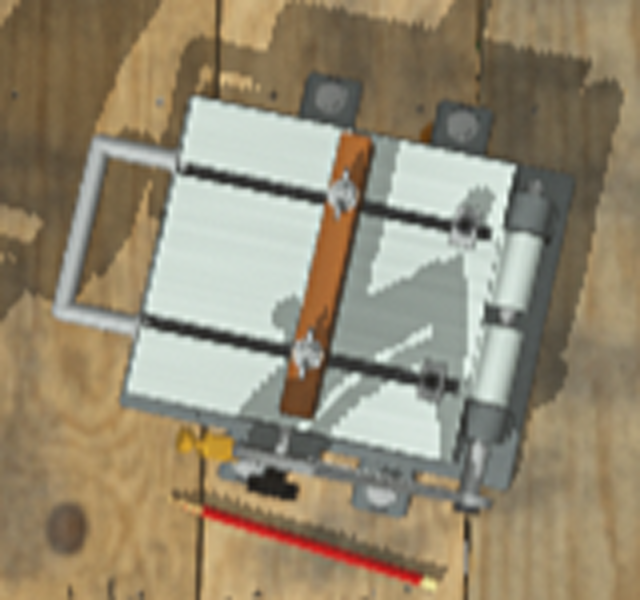

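View pics/scene1.png

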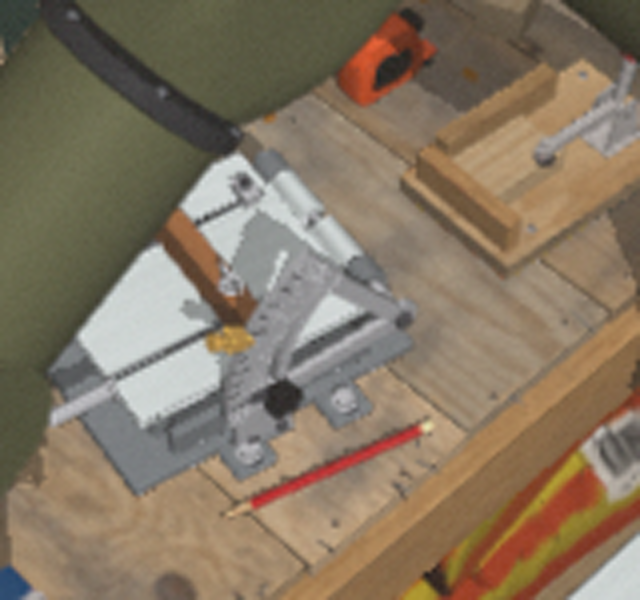

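The crops show the plate's left corners at crop (192,97) and (125,400), and the bar from (98,143) to (60,312). The wing nuts are at (343,192) and (307,352), the brass dog is at (205,445), and the scene view shows the dog on the rim. I'll fit the base pose to these points.

```bash
cat >> h.py <<'E'
def Rz(a): return np.array([[np.cos(a),-np.sin(a),0],[np.sin(a),np.cos(a),0],[0,0,1]])
def H2W(p,P):  # p=(x,y,yaw) of hinge, P in hinge coords
    return np.atleast_2d(P)@Rz(p[2]).T+[p[0],p[1],0.065]
E
python3 - <<'E'
from h import *
from scipy.optimize import least_squares
c=cam("top")
pts=[((192,97),(.085,.199,.006)),((517,162),(.085,.013,.006)),((98,143),(.055,.245,0)),((60,312),(-.055,.245,0)),((129,398),(-.085,.199,.006))]
uv=np.array([a for a,b in pts])/4+[209.6,169.6]; P=np.array([b for a,b in pts],float)
f=lambda p:(proj(c,H2W(p,P))-uv).ravel()
s=least_squares(f,[.48,.07,-.2]); print(s.x.round(4),np.degrees(s.x[2]).round(2),s.fun.round(2))
p=s.x
bm=H2W(p,[0,.245,0])[0]; print("bar",bm)
# fence: wing nuts ends of top fence
for q in [(343,185),(307,345)]:
    w=onz(c,np.array(q)/4+[209.6,169.6],.115); print("nut",w.round(3),(Rz(p[2]).T@(w-[p[0],p[1],.065])).round(3))
for q in [(341,135),(372,138),(281,412),(314,415)]:
    w=onz(c,np.array(q)/4+[209.6,169.6],.105); print("fence corner",(Rz(p[2]).T@(w-[p[0],p[1],.065])).round(3))
# scene check
cs=cam("scene"); print("scene hinge end",proj(cs,H2W(p,[[-.11,0,0],[-.085,.199,.006],[0.085,.013,.006]])), "crop", (proj(cs,H2W(p,[[-.11,0,0],[-.085,.199,.006],[0.085,.013,.006]]))-[260,190])*4)
# dog tip vs angle in scene and top
R=.137
for a in np.arange(.3,.75,.1):
    w=H2W(p,[-.105,R*np.cos(a),R*np.sin(a)]); print(round(a,2),(proj(cs,w)[0]-[260,190])*4,(proj(c,w)[0]-[210,170])*4)
E
```

```text
[ 0.4606  0.0718 -0.1785] -10.23 [-0.15  0.1  -0.56  0.06  1.13 -2.08  0.11  3.15 -0.51 -1.24]
bar [0.50409257 0.31286729 0.065     ]
nut [0.526 0.162 0.115] [0.048 0.101 0.05 ]
nut [0.439 0.179 0.115] [-0.04   0.102  0.05 ]
fence corner [0.076 0.108 0.04 ]
fence corner [0.078 0.091 0.04 ]
fence corner [-0.078  0.109  0.04 ]
fence corner [-0.076  0.091  0.04 ]
scene hinge end [[360.68565634 269.36183733]
 [294.67546987 294.46867365]
 [318.54600717 226.91143526]] crop [[402.74262537 317.44734932]
 [138.70187948 417.8746946 ]
 [234.18402869 147.64574103]]
0.3 [240.28205316 361.14851972] [229.55498021 451.26512281]
0.4 [246.04204704 346.13283761] [235.18611561 453.0087383 ]
0.5 [253.49034186 330.59795957] [243.41686394 455.27702594]
0.6 [262.56351723 314.72237229] [254.24280549 458.06196052]
0.7 [273.1731976  298.69431909] [267.62135302 461.34743838]
```

```bash
cat >> h.py <<'E'
from scipy.spatial.transform import Rotation as Rot
HP=[.4606,.0718,-.1785]
def delta(target,yaw_to=None,s=None):
    s=s or r.get_state(); R=Rot.from_quat(s["eef_rot"]).as_matrix(); t=np.array(s["tool_pos"])
    d=R.T@(np.array(target)-t)*100
    ty=np.degrees(np.arctan2(R[1,1],R[0,1])); hy=np.degrees(HP[2])+90
    yw=-(((hy-ty)+90)%180-90)
    print("delta cm",d.round(2),"yaw",round(yw,2),"tcp",t.round(4),"axes x",R[:,0].round(3),"z",R[:,2].round(3))
    return d
E
python3 - <<'E'
from h import *
K,T=cam("wrist"); s=r.get_state(); R=Rot.from_quat(s["eef_rot"]).as_matrix()
o=-T[:3,:3].T@T[:3,3]; print("cam in tool",(R.T@(o-s["tool_pos"])).round(4),"look",(R.T@(-T[2,:3])).round(3))
t=H2W(HP,[0,.17,.25])[0]; print(t); delta(t)
E
```

```text
cam in tool [ 0.0707  0.0002 -0.1317] look [-0.277 -0.     0.961]
[0.49078411 0.23909889 0.315     ]
delta cm [-39.   -24.3   -6.23] yaw -8.21 tcp [0.1977 0.593  0.2528] axes x [-0.949  0.316  0.   ] z [ 0.  0. -1.]
```

```bash
python3 -m inch '[[0,[-4,-2.5,-5],0],[0,[-8,-5,-6.2],-1],[0,[-12,-7.5,-6.2],-2],[0,[-16,-10,-6.2],-3],[0,[-20,-12.5,-6.2],-4],[0,[-24,-15,-6.2],-5],[0,[-28,-17.5,-6.2],-6],[0,[-32,-20,-6.2],-7],[0,[-36,-22.5,-6.2],-8.2],[0,[-39,-24.3,-6.2],-8.2],[0,[-39,-24.3,-6.2],-8.2],[0,[-39,-24.3,-6.2],-8.2]]' 15
python3 - <<'E'
from h import *
c=cam("wrist"); im=save("wrist","w1")
np.savez("w1.npz",K=c[0],T=c[1])
delta([.4908,.2391,.315])
for n in ["fence","angle_dog","tilt_plate","bar_middle","pointer_tip"]:
    for d in viewer.outline_of("wrist",n)[:2]:
        ys,xs=np.nonzero(d["pixels"]);print(n,round(d["p"],2),xs.mean().round(1),ys.mean().round(1),d["bbox"])
names={"bar":[[0.05,.245,0],[-.05,.245,0],[0,.245,0]],"fence":[[.079,.1,.04],[-.079,.1,.04]],"plate":[[.085,.199,.006],[-.085,.199,.006],[.085,.013,.006],[-.085,.013,.006]]}
for k,v in names.items(): print(k,proj(c,H2W(HP,v)).round(0).tolist())
E
```

```text
clock: 2.05
tool_pos: [0.491, 0.2386, 0.3147]
eef_rot: [0.09, 0.996, 0.0, -0.0]
contact_force: [0.1, 0.3, -0.3]
opening: 1.001
delta cm [-0.08 -0.07 -0.02] yaw 0.04 tcp [0.4902 0.24   0.3148] axes x [-0.984  0.177  0.001] z [-0.001  0.001 -1.   ]
fence 0.73 242.1 198.9 [224.2, 107.4, 36.1, 188.5]
angle_dog 0.85 279.5 73.4 [257.8, 60.4, 42.2, 26.5]
tilt_plate 0.93 254.0 191.8 [119.3, 48.9, 295.0, 242.0]
bar_middle 0.64 254.0 191.9 [118.4, 54.8, 293.5, 241.7]
pointer_tip 0.97 253.5 191.8 [122.6, 55.3, 286.4, 239.0]
bar [[398.0, 250.0], [403.0, 145.0], [400.0, 200.0]]
fence [[243.0, 295.0], [232.0, 111.0]]
plate [[350.0, 286.0], [354.0, 104.0], [161.0, 287.0], [140.0, 105.0]]
```

View pics/w1.png

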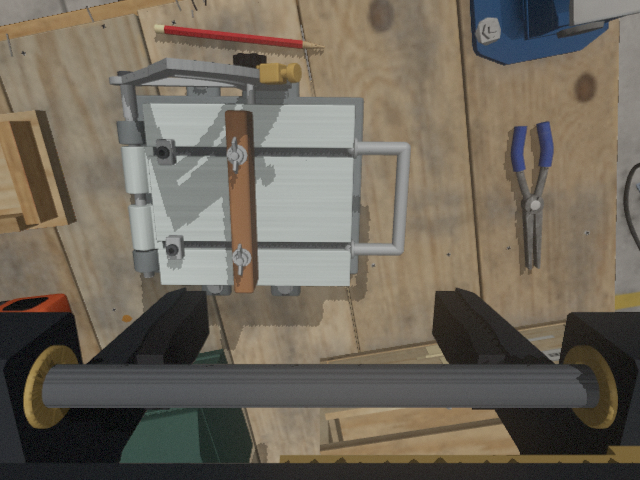

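The wrist view agrees with the fit to within 2-3 px: bar at (404,198), fence from (239,112) to (245,290), dog block at about (270,73). Now I'll zoom in on the dog.

```bash
python3 - <<'E'
from h import *
im=cv2.imread("pics/w1.png"); a=cv2.resize(im[40:130,100:320],(770,315),interpolation=cv2.INTER_CUBIC)
s=viewer.snapshot("scene")[:,:,::-1]; t=viewer.snapshot("top")[:,:,::-1]
cv2.imwrite("pics/sc2.png",s); cv2.imwrite("pics/tp2.png",t)
b=cv2.resize(s[230:320,280:380],(380,285),interpolation=cv2.INTER_CUBIC)
c=cv2.resize(t[225:300,220:320],(380,285),interpolation=cv2.INTER_CUBIC)
m=np.zeros((600,770,3),np.uint8); m[:315]=a; m[315:,:380]=b; m[315:,385:765]=c
cv2.imwrite("pics/m2.png",m)
for n,i in [("scene",s),("top",t)]:
  for d in viewer.outline_of(n,"angle_dog")[:2]:
    ys,xs=np.nonzero(d["pixels"]);print(n,round(d["p"],2),xs.mean().round(1),ys.mean().round(1),d["bbox"])
E
```

```text
scene 0.71 303.2 261.4 [255.1, 229.3, 95.4, 70.1]
```

View pics/m2.png

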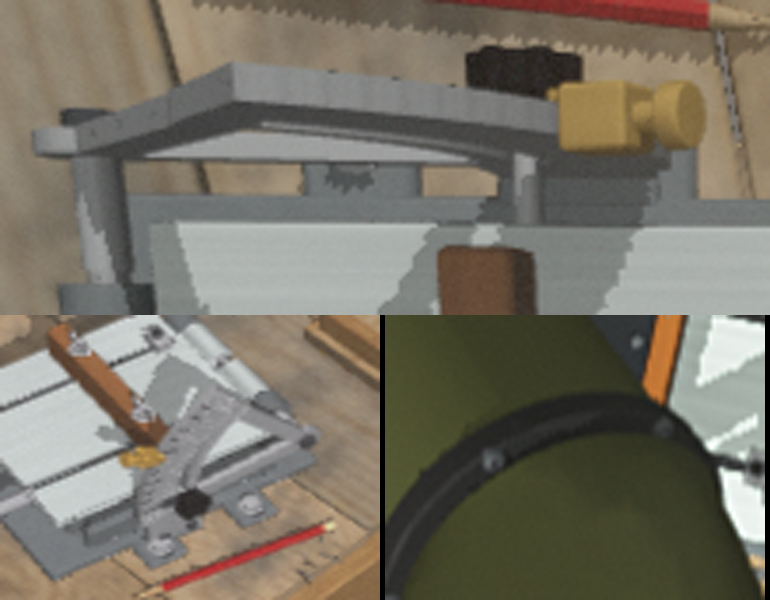

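View pics/sc2.png

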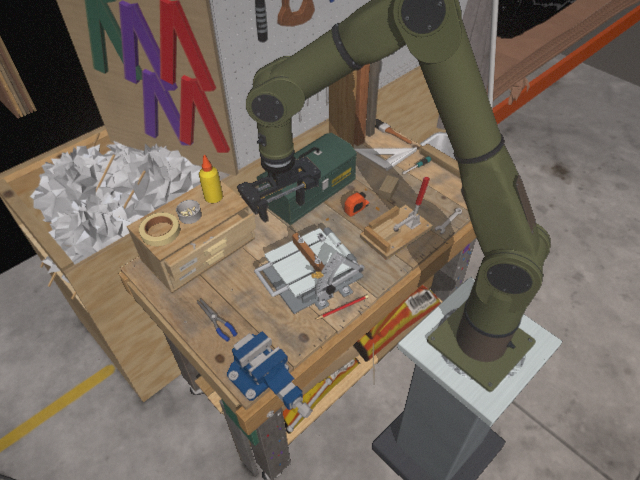

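The scene view is now clear, with the dog at about (315,267). I'll zoom in further.

```bash
python3 - <<'E'
from h import *
s=cv2.imread("pics/sc2.png"); t=cv2.imread("pics/top0.png")
a=cv2.resize(s[245:290,295:340],(540,540),interpolation=cv2.INTER_CUBIC)
b=cv2.resize(t[270:290,250:270],(240,240),interpolation=cv2.INTER_CUBIC)
m=np.zeros((540,785,3),np.uint8); m[:,:540]=a; m[:240,545:]=b
cv2.imwrite("pics/m3.png",m)
E
```

```text
(no output)
```

View pics/m3.png

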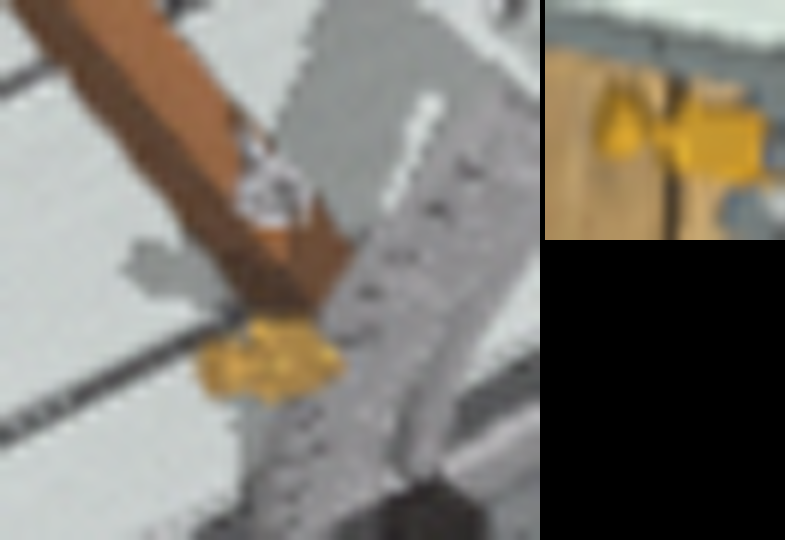

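```bash
python3 - <<'E'
from h import *
from scipy.optimize import least_squares
z=np.load("w1.npz"); cw=(z["K"],z["T"]); ct=cam("top"); cs=cam("scene")
# refined base pose from wrist+top
w=[((356,104),(-.085,.199,.006)),((351,286),(.085,.199,.006)),((146,104),(-.085,.013,.006)),((162,286),(.085,.013,.006)),((403.5,198),(0,.245,0))]
t=[((192,97),(.085,.199,.006)),((517,162),(.085,.013,.006)),((79,228),(0,.245,0)),((129,398),(-.085,.199,.006))]
uw=np.array([a for a,b in w],float);Pw=np.array([b for a,b in w]);ut=np.array([a for a,b in t])/4+[209.6,169.6];Pt=np.array([b for a,b in t])
f=lambda p:np.r_[(proj(cw,H2W(p,Pw)+[0,0,p[3]])-uw).ravel(),(proj(ct,H2W(p,Pt)+[0,0,p[3]])-ut).ravel()]
s=least_squares(f,[.46,.07,-.2,0],loss="soft_l1"); print("hinge x,y,yaw,dz",s.x.round(4)); print(f(s.x).round(1)); p=s.x[:3]
X,e=tri([cw,ct],[uw[4],ut[2]]); print("bar tri",X.round(4),e, "fit",H2W(p,[0,.245,0]).round(4))
# fence top centre from both
X,e=tri([cw,ct],[(240.5,201),np.array((327,274))/4+[209.6,169.6]]); print("fence top",X.round(4),e,(Rz(p[2]).T@(X-[p[0],p[1],.065])).round(4))
for name,obs in {"block":[(271.4,73.7),(264.4,281.8),(318.7,275.2)],"knobend":[(300.5,73),(254.7,280.3),(312,275.6)]}.items():
    for sel in ([0,1,2],[0,2],[1,2],[0,1]):
        X,e=tri([[cw,ct,cs][i] for i in sel],[obs[i] for i in sel]); L=Rz(p[2]).T@(X-[p[0],p[1],.065])
        print(name,sel,X.round(4),e,"local",L.round(4),"R",np.hypot(L[1],L[2]).round(4),"ang",np.arctan2(L[2],L[1]).round(3))
E
```

```text
hinge x,y,yaw,dz [ 0.4599  0.0737 -0.1824 -0.0009]
[-0.1  0.2  0.5 -0.3 -3.6 -0.1  0.8 -0.5 -1.6  1.4 -0.8  0.1 -1.3  0.4
 -0.1  0.2 -1.4 -1.3]
bar tri [0.5071 0.319  0.0452] [[-0.6, -0.1], [-0.3, -0.1]] fit [[0.5044 0.3147 0.065 ]]
fence top [0.4771 0.1711 0.0903] [[1.2, 2.7], [0.2, 1.1]] [-0.0008  0.0988  0.0253]
block [0, 1, 2] [0.3823 0.2226 0.1289] [[-0.4, 0.1], [0.0, 0.1], [-0.2, 0.0]] local [-0.1034  0.1324  0.0639] R 0.147 ang 0.45
block [0, 2] [0.3821 0.2227 0.129 ] [[-0.4, -0.2], [-0.1, 0.0]] local [-0.1036  0.1323  0.064 ] R 0.147 ang 0.45
block [1, 2] [0.3823 0.2225 0.1288] [[0.1, 0.1], [-0.1, -0.0]] local [-0.1034  0.1322  0.0638] R 0.1468 ang 0.45
block [0, 1] [0.3824 0.2228 0.1285] [[-0.1, 0.3], [-0.0, 0.1]] local [-0.1033  0.1325  0.0635] R 0.147 ang 0.447
knobend [0, 1, 2] [0.386  0.2425 0.1408] [[-2.4, -0.9], [-0.5, -0.4], [-0.2, 0.2]] local [-0.1033  0.1525  0.0758] R 0.1703 ang 0.461
knobend [0, 2] [0.3864 0.2431 0.1415] [[-1.5, -0.7], [-0.4, 0.1]] local [-0.1031  0.1532  0.0765] R 0.1712 ang 0.463
knobend [1, 2] [0.3855 0.2417 0.1413] [[-0.2, -0.2], [0.2, 0.0]] local [-0.1037  0.1517  0.0763] R 0.1698 ang 0.466
knobend [0, 1] [0.3852 0.2436 0.1262] [[0.0, -0.1], [0.0, -0.0]] local [-0.1043  0.1535  0.0612] R 0.1653 ang 0.379
```

The dog is at about 0.45 rad. The block triangulates to x = -0.103 m and R = 0.147 m, which fits the given geometry. Next I'll check the bar and fence heights using the scene view.

```bash
sed -i 's/^HP=.*/HP=[.4600,.0732,-.1815]/' h.py; python3 - <<'E'
from h import *
s=cv2.imread("pics/sc2.png")
a=cv2.resize(s[215:305,245:345],(800,720),interpolation=cv2.INTER_CUBIC)[:600]
cs=cam("scene")
print("pred crop: bar ends/mid, fence top ends, nuts", ((proj(cs,H2W(HP,[[.055,.245,0],[-.055,.245,0],[0,.245,0],[.079,.1,.04],[-.079,.1,.04],[.044,.1,.055],[-.044,.1,.055]]))-[245,215])*8).round(0).tolist())
cv2.imwrite("pics/m4.png",a)
E
```

```text
pred crop: bar ends/mid, fence top ends, nuts [[73.0, 433.0], [230.0, 650.0], [150.0, 539.0], [389.0, 143.0], [632.0, 434.0], [439.0, 176.0], [575.0, 338.0]]
```

View pics/m4.png

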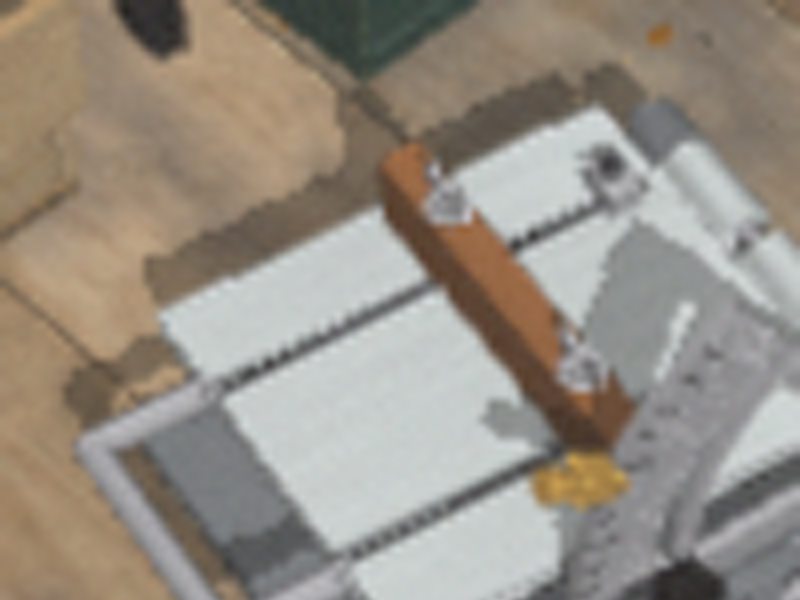

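The scene prediction matches what I see to about 1.5 px: bar corner at crop (85,443) and fence end at (402,150). I'll move above the fence and check from the second wrist position.

```bash
python3 - <<'E'
from h import *
z=np.load("w1.npz"); cw=(z["K"],z["T"]); cs=cam("scene")
X,e=tri([cw,cs],[(404,251),(245+86/8,215+444/8)]); print("bar far corner",X.round(4),e, H2W(HP,[.052,.245,0]).round(4))
X,e=tri([cw,cs],[(245,291.5),(245+402/8,215+150/8)]); print("fence far end",X.round(4),e, H2W(HP,[.079,.1,.04]).round(4))
delta(H2W(HP,[0,.0995,.105])[0])
delta(H2W(HP,[0,.0995,.028])[0])
E
```

```text
bar far corner [0.5501 0.3076 0.0716] [[-1.9, -2.4], [-1.0, -0.4]] [[0.5554 0.3048 0.065 ]]
fence far end [0.5526 0.1569 0.1033] [[-1.9, -1.1], [-0.7, -0.0]] [[0.5558 0.1573 0.105 ]]
delta cm [ 0.03 -6.96 14.48] yaw 0.21 tcp [0.4906 0.2395 0.3148] axes x [-0.984  0.177 -0.   ] z [ 0.  0. -1.]
delta cm [ 0.03 -6.96 22.18] yaw 0.21 tcp [0.4906 0.2395 0.3148] axes x [-0.984  0.177 -0.   ] z [ 0.  0. -1.]
```

```bash
python3 -m inch '[[0.2,[0,-3.5,2],0],[0.4,[0,-7,5],0.2],[0.5,[0,-7,9],0.2],[0.5,[0,-7,12.5],0.2],[0.5,[0,-7,14.5],0.2],[0.5,[0,-7,14.5],0.2],[0.5,[0,-7,14.5],0.2]]' 15
python3 - <<'E'
from h import *
c=cam("wrist"); im=save("wrist","w2")
delta(H2W(HP,[0,.0995,.028])[0])
names={"bar":[[0.05,.245,0],[-.05,.245,0],[0,.245,0]],"fence":[[.079,.1,.04],[-.079,.1,.04]],"plate":[[.085,.199,.006],[-.085,.199,.006],[.085,.013,.006],[-.085,.013,.006]]}
for k,v in names.items(): print(k,proj(c,H2W(HP,v)).round(0).tolist())
# lines below TCP axis
s=r.get_state();R=Rot.from_quat(s["eef_rot"]).as_matrix(); print("tool axis at fence top",proj(c,np.array(s["tool_pos"])+R[:,2]*(s["tool_pos"][2]-.105)))
E
```

```text
clock: 3.25
tool_pos: [0.4786, 0.1705, 0.17]
eef_rot: [0.091, 0.996, 0.0, 0.0]
contact_force: [-0.8, -0.1, -0.6]
opening: 0.499
delta cm [0.12 0.01 7.77] yaw -0.03 tcp [0.479  0.1707 0.1707] axes x [-0.983  0.181 -0.001] z [ 0.002  0.001 -1.   ]
bar [[550.0, 318.0], [577.0, 158.0], [562.0, 243.0]]
fence [[322.0, 398.0], [322.0, 101.0]]
plate [[475.0, 372.0], [508.0, 92.0], [187.0, 372.0], [158.0, 93.0]]
tool axis at fence top [[320.62677205 267.49723929]]
```

View pics/w2.png

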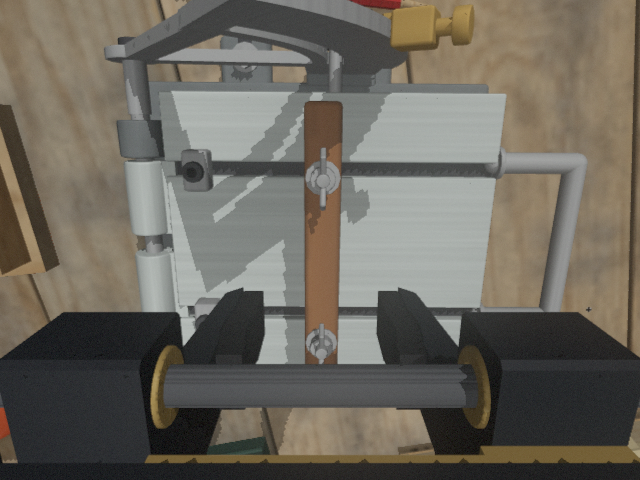

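The fence is centred between the fingers at x ≈ 322, with the nuts at (322,180) and (322,343). I'll descend, grip it and slide it 5.05 cm towards the hinge.

```bash
python3 -m inch '[[0.5,[0,0,3],0],[0.5,[0,0,6],0],[0.5,[0,0,7.6],0],[0.5,[0,0,7.6],0],[0.5,[0,0,7.6],0],[0.8,[0,0,7.6],0],[0.9,[0,0,7.6],0],[0.9,[0,0,7.6],0],[0.9,[0,0,7.6],0],[0.9,[0,0,7.6],0],[0.9,[0,0,7.6],0]]' 15
python3 - <<'E'
from h import *
save("wrist","w3"); delta(H2W(HP,[0,.049,.028])[0]); print(r.get_state()["contact_force"],r.get_state()["opening"])
E
```

```text
clock: 4.4
tool_pos: [0.4788, 0.1705, 0.0943]
eef_rot: [0.091, 0.996, 0.0, 0.001]
contact_force: [-0.3, 0.6, 5.2]
opening: 0.203
delta cm [ 0.09 -5.01  0.13] yaw -0.05 tcp [0.4788 0.1705 0.0944] axes x [-0.983  0.181 -0.001] z [ 0.001  0.001 -1.   ]
[ 0.21510434 -0.74479688  5.87804893] 0.2024208667547082
```

View pics/w3.png

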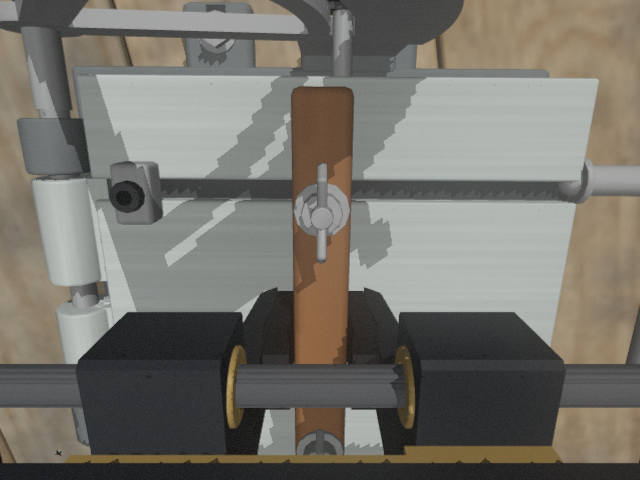

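The opening reads 17.8 mm, so the fence is gripped. Sliding now.

```bash
python3 -m inch '[[0.9,[0,-0.4,0],0],[0.9,[0,-0.9,0],0],[0.9,[0,-1.4,0],0],[0.9,[0,-1.9,0],0],[0.9,[0,-2.4,0],0],[0.9,[0,-2.9,0],0],[0.9,[0,-3.4,0],0],[0.9,[0,-3.9,0],0],[0.9,[0,-4.3,0],0],[0.9,[0,-4.6,0],0],[0.9,[0,-4.6,0],0]]'
python3 - <<'E'
from h import *
save("wrist","w4"); delta(H2W(HP,[0,.049,.028])[0]); print(r.get_state()["contact_force"],r.get_state()["opening"])
E
```

```text
clock: 5.55
tool_pos: [0.4702, 0.1254, 0.0943]
eef_rot: [0.091, 0.996, 0.001, 0.0]
contact_force: [-0.1, 0.4, 6.7]
opening: 0.204
delta cm [ 0.06 -0.41  0.13] yaw -0.04 tcp [0.4702 0.1254 0.0943] axes x [-0.983  0.181 -0.001] z [ 0.001  0.001 -1.   ]
[-1.13375579  0.95335138  7.54031499] 0.19980164676673123
```

View pics/w4.png

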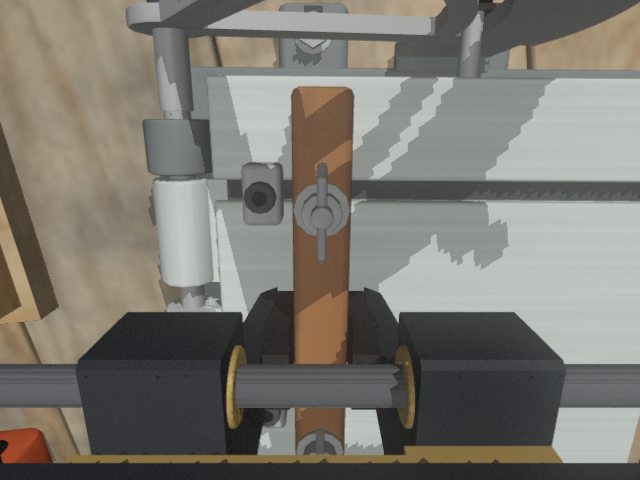

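The gap between the stop block (edge at 284) and the fence (292) is now about 3-4 mm. I'll press on slowly.

```bash
python3 -m inch '[[0.9,[0,-0.1,0],0],[0.9,[0,-0.2,0],0],[0.9,[0,-0.3,0],0],[0.9,[0,-0.4,0],0],[0.9,[0,-0.5,0],0],[0.9,[0,-0.6,0],0],[0.9,[0,-0.7,0],0],[0.9,[0,-0.7,0],0],[0.9,[0,-0.7,0],0]]' 25
python3 - <<'E'
from h import *
save("wrist","w5"); delta(H2W(HP,[0,.049,.028])[0]); print(r.get_state()["contact_force"],r.get_state()["opening"])
E
```

```text
clock: 6.5
tool_pos: [0.4692, 0.1201, 0.0943]
eef_rot: [0.09, 0.996, 0.002, 0.001]
contact_force: [-1.6, 3.1, 7.3]
opening: 0.199
delta cm [0.06 0.12 0.14] yaw 0.04 tcp [0.4692 0.1201 0.0944] axes x [-0.984  0.18  -0.001] z [ 0.002  0.003 -1.   ]
[-0.25373109  4.68712962  6.45779017] 0.2043728589109975
```

View pics/w5.png

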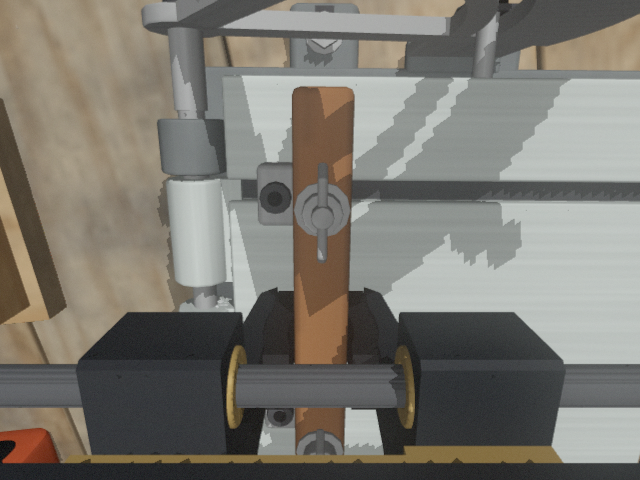

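The fence covers the edge of the stop block. The tool moved only 5.3 of the 7 mm and the force rose, so it has stalled against the stops. I'll push a little more to confirm.

```bash
python3 -m inch '[[0.9,[0,-0.1,0],0],[0.9,[0,-0.2,0],0],[0.9,[0,-0.3,0],0],[0.9,[0,-0.4,0],0],[0.9,[0,-0.4,0],0],[0.9,[0,-0.4,0],0]]' 25
python3 - <<'E'
from h import *
delta(H2W(HP,[0,.049,.028])[0]); print(r.get_state()["contact_force"],r.get_state()["opening"])
E
```

```text
clock: 7.15
tool_pos: [0.4692, 0.1199, 0.0944]
eef_rot: [0.089, 0.996, 0.004, 0.002]
contact_force: [-1.8, 11.1, 3.7]
opening: 0.203
delta cm [0.06 0.14 0.14] yaw 0.22 tcp [0.4692 0.1199 0.0944] axes x [-0.984  0.177 -0.002] z [ 0.004  0.009 -1.   ]
[-1.84049592 11.14884106  3.68354915] 0.20277291630640737
```

The extra 4 mm of command gave only 0.2 mm of motion, with 11 N building up: the fence is hard against the stops. I'll relax the command, open a little and lift off.

```bash
python3 -m inch '[[0.9,[0,0.25,0],0],[0.9,[0,0.45,0],0],[0.75,[0,0.45,0],0],[0.65,[0,0.45,0],0],[0.65,[0,0.45,0],0],[0.65,[0,0.45,-2],0],[0.65,[0,0.45,-5],0],[0.65,[0,0.45,-9],0],[0.65,[0,0.45,-13],0],[0.65,[0,0.45,-13],0],[0.65,[0,0.45,-13],0]]' 25
python3 - <<'E'
from h import *
save("wrist","w6"); c=cam("wrist")
delta(H2W(HP,[0,.245,.105])[0]); 
s=r.get_state(); print(s["contact_force"],s["opening"])
sc=save("scene","sc6",(245,215,100,75),8)
E
```

```text
clock: 8.25
tool_pos: [0.4691, 0.1182, 0.2242]
eef_rot: [0.091, 0.996, 0.0, 0.001]
contact_force: [-0.7, -0.7, -0.2]
opening: 0.352
delta cm [ 0.04 19.94  5.31] yaw -0.06 tcp [0.4684 0.118  0.2233] axes x [-0.983  0.182  0.001] z [-0.001 -0.001 -1.   ]
[ 0.54038897 -0.78109971 -0.40781081] 0.3522985007941199
```

View pics/w6.png

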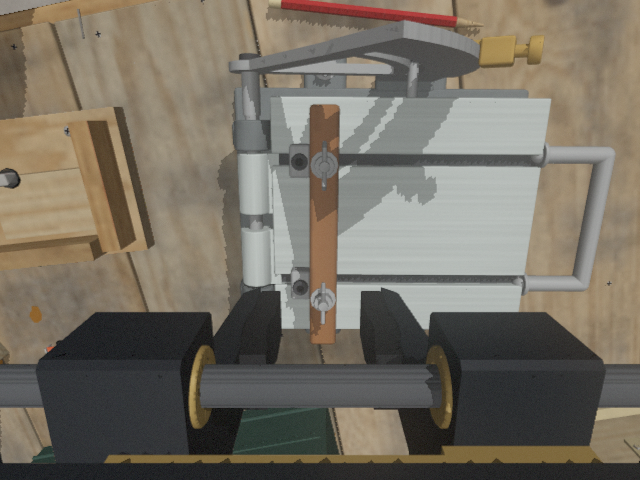

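View pics/sc6.png

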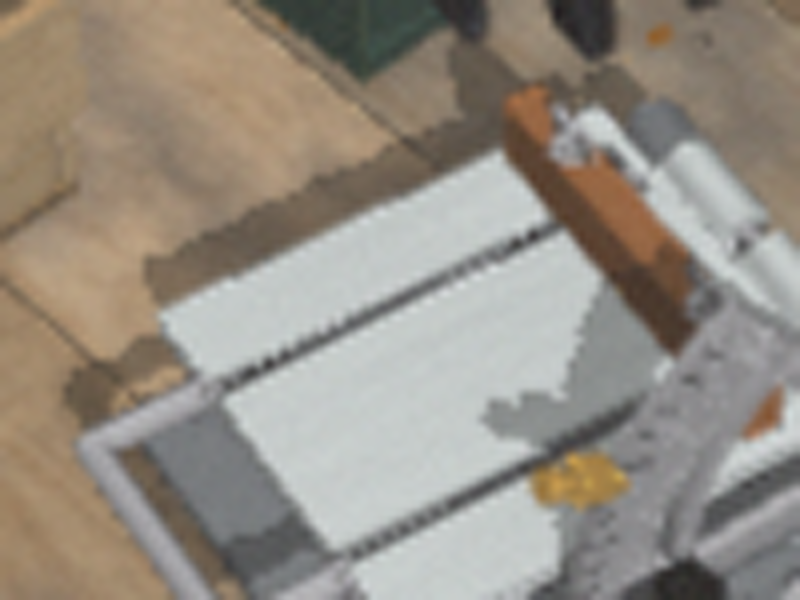

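The fence stayed at the stops: in the wrist view the stop blocks at (297,160) and (300,287) touch its edge. Next I'll move above the bar.

```bash
sed -i 's/^HP=.*/HP=[.4602,.0744,-.1815]/' h.py; python3 -m inch '[[0.65,[0,4,0],0],[0.65,[0,8,0],0],[0.65,[0,12,0],0],[0.65,[0,16,0],0],[0.65,[0,20,3],0],[0.65,[0,20,6],0],[0.65,[0,20,8],0],[0.65,[0,20,8],0],[0.65,[0,20,8],0]]'
python3 - <<'E'
from h import *
c=cam("wrist"); save("wrist","w7")
delta(H2W(HP,[0,.245,-.005])[0]); 
print(proj(c,H2W(HP,[[0,.245,0],[.05,.245,0],[-.05,.245,0],[-.085,.199,.006],[-.05,.199,.006]])).round(0).tolist())
s=r.get_state();R=Rot.from_quat(s["eef_rot"]).as_matrix(); print("tool axis at bar",proj(c,np.array(s["tool_pos"])+R[:,2]*(s["tool_pos"][2]-.065)))
E
```

```text
clock: 9.25
tool_pos: [0.5045, 0.3147, 0.1427]
eef_rot: [0.091, 0.996, -0.001, -0.001]
contact_force: [-0.7, -0.8, -0.5]
opening: 0.349
delta cm [0.08 0.02 8.37] yaw -0.06 tcp [0.5052 0.3151 0.1437] axes x [-0.983  0.181  0.   ] z [-0. -0. -1.]
[[321.0, 258.0], [321.0, 341.0], [321.0, 164.0], [223.0, 90.0], [228.0, 166.0]]
tool axis at bar [[321.0958361  259.87887803]]
```

View pics/w7.png

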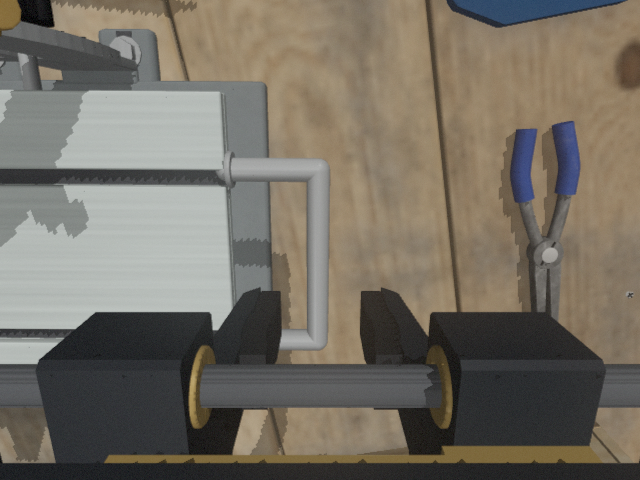

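The bar is at x ≈ 318 and the tool axis at 321, about 1 mm off, with the bar between the fingers. I'll descend and grip it.

```bash
python3 -m inch '[[0.65,[0,-0.1,3],0],[0.65,[0,-0.1,6],0],[0.65,[0,-0.1,8.3],0],[0.65,[0,-0.1,8.3],0],[0.65,[0,-0.1,8.3],0],[0.8,[0,-0.1,8.3],0],[0.95,[0,-0.1,8.3],0],[0.95,[0,-0.1,8.3],0],[0.95,[0,-0.1,8.3],0],[0.95,[0,-0.1,8.3],0]]' 30
python3 - <<'E'
from h import *
s=r.get_state(); print(s["contact_force"],s["opening"]*88,s["tool_pos"]); save("wrist","w8")
t=s["tool_pos"]; print("local",Rz(HP[2]).T@(t-np.array([HP[0],HP[1],.065])))
E
```

```text
clock: 10.3
tool_pos: [0.5054, 0.3129, 0.0619]
eef_rot: [0.092, 0.996, -0.001, 0.0]
contact_force: [-1.2, -3.6, 7.0]
opening: 0.121
[-1.2303796  -3.55969292  6.99129619] 10.64440932382154 [0.5054077  0.31285536 0.06187755]
local [ 0.0014227   0.24269872 -0.00312245]
```

View pics/w8.png

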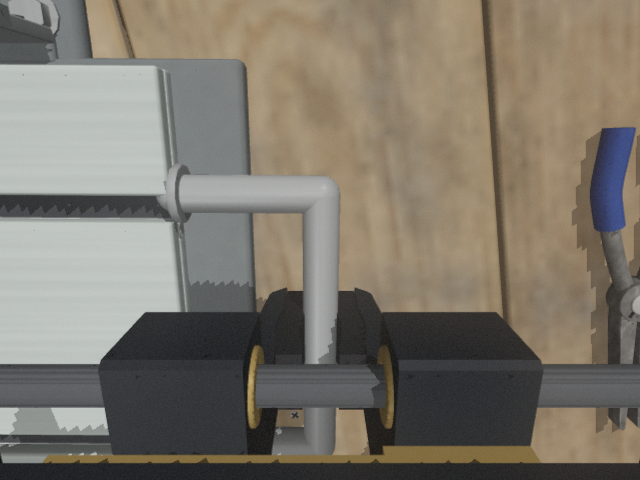

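The gripper holds the bar. I'll lift along the 245 mm arc at about 0.2 rad/s, first to 0.36 rad.

```bash
python3 -m inch '[[0.95,[0,-0.1,-0.3],0],[0.95,[0,-0.1,-0.7],0],[0.95,[0,-0.15,-1.2],0],[0.95,[0,-0.2,-1.7],0],[0.95,[0,-0.25,-2.2],0],[0.95,[0,-0.3,-2.7],0],[0.95,[0,-0.35,-3.2],0],[0.95,[0,-0.4,-3.7],0],[0.95,[0,-0.5,-4.2],0],[0.95,[0,-0.6,-4.7],0],[0.95,[0,-0.7,-5.2],0],[0.95,[0,-0.8,-5.7],0],[0.95,[0,-0.95,-6.2],0],[0.95,[0,-1.05,-6.7],0],[0.95,[0,-1.2,-7.2],0],[0.95,[0,-1.4,-7.7],0],[0.95,[0,-1.55,-8.2],0],[0.95,[0,-1.7,-8.6],0],[0.95,[0,-1.7,-8.6],0],[0.95,[0,-1.7,-8.6],0]]'
python3 - <<'E'
from h import *
s=r.get_state(); t=np.array(s["tool_pos"]); print(s["contact_force"],s["opening"]*88,t)
g=t+[0,0,.005]; L=Rz(HP[2]).T@(g-np.array([HP[0],HP[1],.065])); print("grasp local",L,"R",np.hypot(L[1],L[2]),"ang",np.arctan2(L[2],L[1]))
save("scene","sc9"); save("wrist","w9"); 
E
```

```text
clock: 12.35
tool_pos: [0.502, 0.2977, 0.1469]
eef_rot: [0.091, 0.996, 0.0, 0.0]
contact_force: [5.4, -1.1, -3.9]
opening: 0.118
[ 5.35559953 -1.06345664 -3.86958986] 10.371521964077274 [0.50200934 0.29769452 0.14685371]
grasp local [0.00081677 0.2271735  0.08685371] R 0.24321053591485087 ang 0.3651755627638191
```

View pics/w9.png

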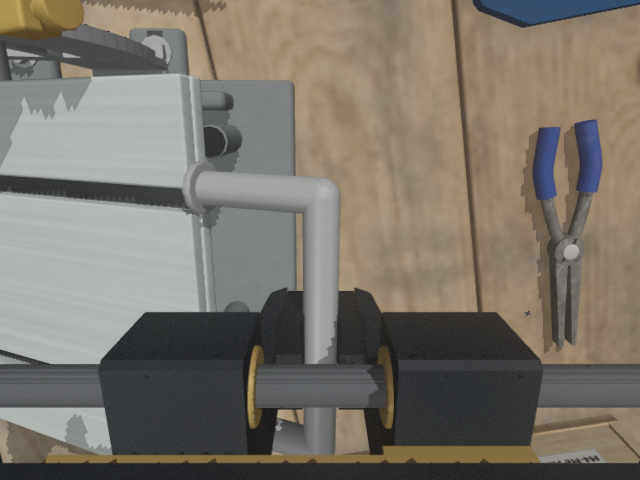

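View pics/sc9.png

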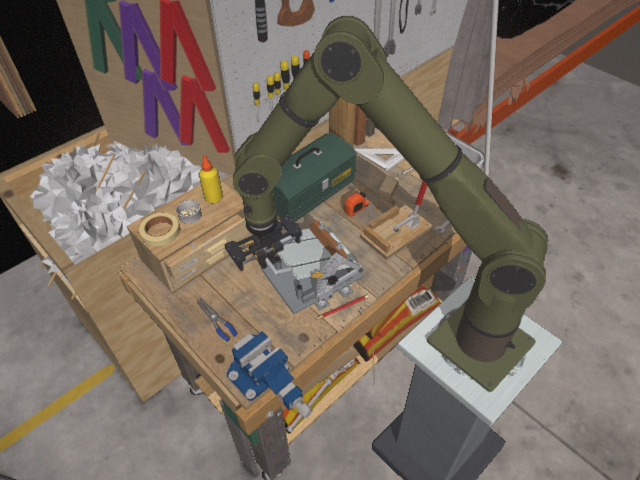

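The plate is at about 0.36 rad by arm kinematics, and the scene view shows it raised with the dog still visible near (317,274). Now a zoom on the pointer and dog.

```bash
python3 - <<'E'
from h import *
s=cv2.imread("pics/sc9.png")
x0,y0=295,235
a=cv2.resize(s[y0:y0+55,x0:x0+70],(770,605),interpolation=cv2.INTER_CUBIC)[:600]
cs=cam("scene")
for ang in (.30,.36,.45): 
  print(ang,((proj(cs,H2W(HP,[[-.11,.136*np.cos(ang),.136*np.sin(ang)],[-.11,.10*np.cos(ang),.1*np.sin(ang)]]))-[x0,y0])*11).round(0).tolist())
cv2.imwrite("pics/m9.png",a)
E
```

```text
0.3 [[282.0, 518.0], [401.0, 481.0]]
0.36 [[291.0, 493.0], [408.0, 463.0]]
0.45 [[307.0, 456.0], [420.0, 436.0]]
```

View pics/m9.png

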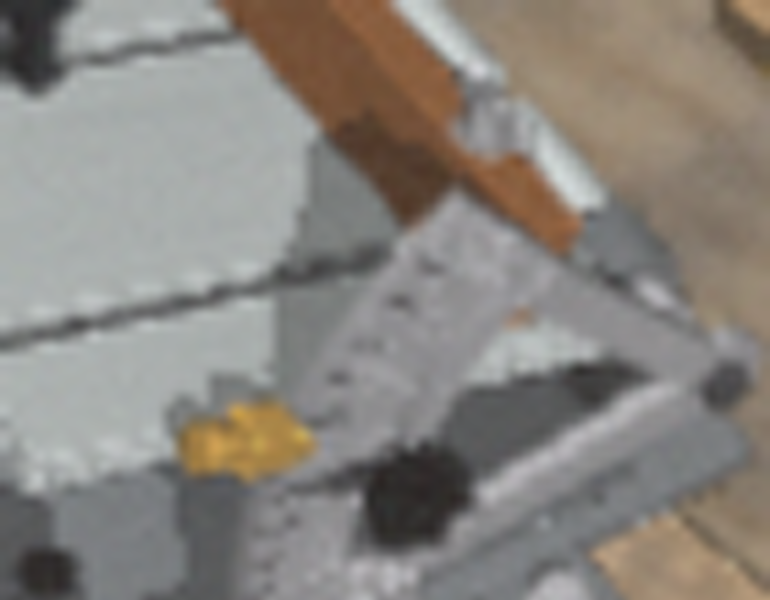

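The pointer tip is at crop (315,482) and the dog tip at (313,442). The remaining gap is about 0.09 rad, which agrees with the triangulation. Lifting the rest of the way.

```bash
python3 -m inch '[[0.95,[0,-0.1,-0.3],0],[0.95,[0,-0.25,-0.7],0],[0.95,[0,-0.4,-1.1],0],[0.95,[0,-0.6,-1.5],0],[0.95,[0,-0.75,-1.8],0],[0.95,[0,-0.85,-2.0],0],[0.95,[0,-0.85,-2.0],0],[0.95,[0,-0.85,-2.0],0],[0.95,[0,-0.85,-2.0],0]]'
python3 - <<'E'
from h import *
s=r.get_state(); t=np.array(s["tool_pos"]); print(s["contact_force"],s["opening"]*88,t)
g=t+[0,0,.005]; L=Rz(HP[2]).T@(g-np.array([HP[0],HP[1],.065])); print("grasp local",L,"R",np.hypot(L[1],L[2]),"ang",np.arctan2(L[2],L[1]),"rel",np.arcsin((t[2]-.0619)/.245))
im=save("scene","sc10"); x0,y0=295,235
cv2.imwrite("pics/m10.png",cv2.resize(im[y0:y0+55,x0:x0+70],(770,605),interpolation=cv2.INTER_CUBIC)[:600])
E
```

```text
clock: 13.35
tool_pos: [0.5004, 0.2892, 0.1665]
eef_rot: [0.091, 0.996, 0.0, 0.0]
contact_force: [5.0, -2.4, -3.1]
opening: 0.119
[ 4.95246565 -2.42680377 -3.12247245] 10.484783576007924 [0.50036454 0.28922694 0.16649033]
grasp local [0.00072743 0.2185481  0.10649033] R 0.24311204073711962 ang 0.45340591987742696 rel 0.44106116414357166
```

View pics/m10.png

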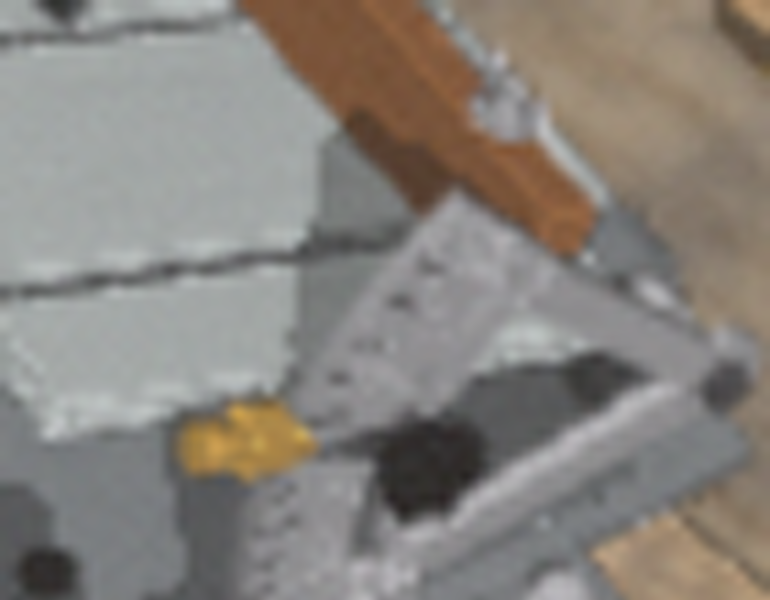

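The pointer now meets the dog tip at crop (317,445). I'll hold briefly and check stillness, the fence and the loose items.

```bash
python3 -m inch '[[0.95,[0,0,0],0],[0.95,[0,0,0],0],[0.95,[0,0,0],0],[0.95,[0,0,0],0],[0.95,[0,0,0],0],[0.95,[0,0,0],0]]'
python3 - <<'E'
from h import *
im=save("scene","sc11"); a=cv2.resize(im[200:350,170:370],(800,600),interpolation=cv2.INTER_CUBIC); cv2.imwrite("pics/m11.png",a)
s=r.get_state(); print(np.abs(s["qd"]).max(),s["tool_pos"],s["opening"])
cs=cam("scene")
viewer.snapshot("top")
for n in ["pencil","pliers","tape","workpiece"]:
    for d in viewer.outline_of("top",n)[:1]:
        ys,xs=np.nonzero(d["pixels"]); print(n,round(d["p"],2),xs.mean().round(1),ys.mean().round(1))
E
```

```text
clock: 14.0
tool_pos: [0.5004, 0.2893, 0.1665]
eef_rot: [0.091, 0.996, 0.0, 0.0]
contact_force: [5.6, -2.0, -3.7]
opening: 0.117
0.001731164242180586 [0.50036277 0.2892429  0.16647609] 0.1178044565767873
pencil 0.69 301.6 236.3
pliers 0.65 167.3 236.3
tape 0.79 417.3 204.8
workpiece 0.79 475.4 212.6
```

View pics/m11.png

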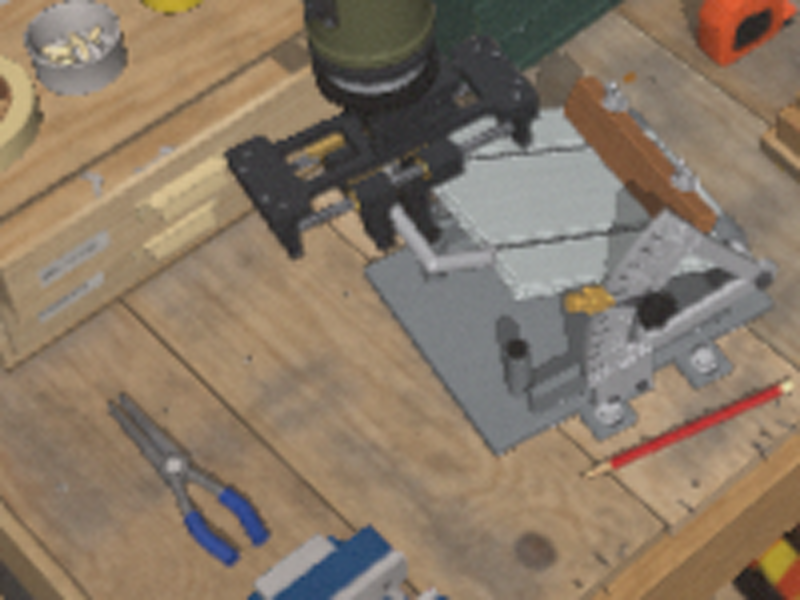

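The scene view shows the plate held by the bar, the fence up by the hinge, and the pencil and pliers where they were. The arm is still, so I'm handing in.

```bash
python3 - <<'E'
from h import *
cs=cam("scene"); im=cv2.imread("pics/sc11.png"); a=.45
def P(x,y,z): return H2W(HP,[x,y*np.cos(a)-z*np.sin(a),y*np.sin(a)+z*np.cos(a)])[0]
print("fence top far end pred crop",((proj(cs,P(.079,.049,.04))-[170,200])*4).round(0))
A=cv2.imread("pics/sc2.png"); 
for n,(x,y,w,h) in {"pencil":(312,292,62,28),"pliers":(192,292,48,48),"tape":(343,193,26,24)}.items():
    q,_=cv2.phaseCorrelate(*[cv2.cvtColor(i[y:y+h,x:x+w],cv2.COLOR_BGR2GRAY).astype(np.float32) for i in (A,im)]); print(n,np.round(q,2))
r.finish_job()
E
```

```text
fence top far end pred crop [[580.  74.]]
pencil [-0.07 -0.32]
pliers [-0.03 -0.05]
tape [ 0.24 -0.16]
the job is handed in; nothing more can be done
```

The drill table is set up and handed in at about 14 s. The fence is against both stop blocks, and the gripper is holding the bar with the plate's pointer on the brass dog.

- **Fence:** I gripped it between the wing nuts and slid it about 5 cm towards the hinge with the plate flat. At the end, 4 mm more of commanded push gave only 0.2 mm of movement at 11 N. The pictures showed it touching both blocks, and after the lift its far end was where a fence at the stops should be, to within a few mm.
- **Plate angle:** I lifted it gently along the arc, at about 0.2 rad/s. The arm's position puts the plate at 0.44–0.45 rad, and the dog triangulates to about 0.45 rad. In the scene picture the pointer meets the dog's tip.
- **Holding:** The arm was still at the end (joint speeds under 0.002 rad/s), gripping the bar at its middle at the 30 N setting.
- **Loose items:** The pencil, pliers and tape measure had moved less than 0.4 px in the scene picture, and the offcut 0.6 px in the top picture.

**Checks that disagreed:**
- In the last top picture the network put the pencil and pliers in the wrong place, most likely because the arm was in the way, so I relied on the scene picture for those two.
- The bar's height from the two close-together views (top and wrist) came out 20 mm low. The wider view gave 72 mm, against the stated 65 mm.
- The gripper read 10.5 mm on the 12 mm bar.

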